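# Turn the box lid over in the turn-over jig

### The job

Draw the steel catch beside the open leaf of the turn-over jig all the way back so that the leaf is free, then take the leaf by its bar and swing it right over until it lies fully closed on the nest, so that the wooden box lid ends upside down in the nest; leave the catch drawn back. Guide the leaf all the way down rather than letting it drop, do not touch the lid itself (its paint is tacky), and leave the other things on the table where they are.

Things in the scene. Friction and masses are not known exactly. Their poses are not given: they have to be found in the camera images.
- jig: Plywood turn-over jig, fixed to the table. Origin on the table surface under the middle of the hinge line; x along the hinge line, away from the robot (turned up to 0.25 rad), y to its left, z up. 'In the jig' below means (x, y, z) in mm from here. Base board 18 mm thick, x -90 to 170, y -165 to 205. Right (y < 0): fixed nest; left (y > 0): open leaf.
- rack (a point): Free front end of the lower drying peg, at (68, 93, 150) in the jig. Two fixed 14 mm round wooden pegs, at heights 150 and 198, run along x from 68 to 150, to short arms on a 20 mm post (x = 155, y = 50, 223 tall). They stand above the catch's knob, 14 mm nearer the hinge line: the gripper cannot come straight down on it, but must lean in from the left, fingers pointing down and to the jig's -y.
- leaf_hinge (a point): Middle of the hinge line, at (0, 0, 53.5) in the jig; same axes as the jig. The leaf turns about the x axis through this point.
- leaf (a joint): Angle of the leaf in rad: 0 open (flat to the left, as at the start), 1.57 upright, 3.14 fully closed, upside down over the nest. It weighs 0.45 kg, turns freely with a little friction and falls to either side if let go; about 3 N at the bar lift it. It cannot rise while the catch covers its tongue.
- leaf_bar (a point): Middle of the leaf's handle: round steel bar, 12 mm diameter, 100 mm long, parallel to the hinge line, 185 mm from it and at its height (53.5 mm above the table) both open and closed. Axes are the leaf's: x along the bar, y outward from the hinge. Two thin arms at x = -45 and 45 join it to the leaf's rim, which ends 138 mm from the hinge line: 41 mm are free between rim and bar.
- leaf_pocket (a point): Centre of the leaf's pocket floor, 76 mm from the hinge line. The leaf is a plywood frame 124 mm square, 8 mm thick, with a window, and a rim 10 mm high (23 mm on the hinge side) round a 108 mm square pocket in which the lid lies. A steel tongue sticks out of its back edge, under the catch. Axes are the leaf's.
- catch (a joint): Travel of the catch in m: 0 locked (starts at 0 to 0.008), 0.05 drawn fully back, its stop. A steel bolt in a channel that slides along the jig's +y (away from the hinge line) over the leaf's tongue; it takes 2 to 3 N and stays where it is left. The leaf is free above 0.02.
- catch_knob (a point): Grasp point on the catch's knob: an upright steel pin of 16 mm diameter, at (84, 107, 86.5) in the jig when the catch is at 0, moving along +y with it. The pin stands from the bolt's top (height 53.5 mm) up to 103.5 mm; this point is 17 mm below its top. Same axes as the jig.
- lid_centre (a point): Centre (half-way up) of the loose wooden box lid, 100 x 100 x 24 mm, walls 5 to 6 mm, about 0.12 kg, lying in the leaf's pocket hollow side up. Its z axis points out of the hollow side: up at the start, down when turned over. 4 mm of play in the pocket on each side. As the leaf passes upright the lid tips over into the nest by itself.
- nest_centre (a point): Where the lid's centre comes to lie: in the fixed nest, at (0, -76, 52) in the jig; the nest's floor is 12 mm below, with a rim 10 mm high on three sides (none on the hinge side) of a 108 mm square pocket. Same axes as the jig.
- paint_pot_mid (a point): Bystander, to be left alone: small capped jar, 40 mm across, 55 mm tall, standing on the jig's board behind the nest. Point half-way up, in its middle.
- glue_mid (a point): Bystander, to be left alone: white bottle, 52 mm across, 120 mm tall, in front of the jig on the right. Point half-way up, in its middle.
- brush_mid (a point): Bystander, to be left alone: paint brush lying behind the jig, across it. Point half-way up, in its middle.
- mug_mid (a point): Bystander, to be left alone: mug, 80 mm across, 90 mm tall, left of the jig. Point half-way up, in its middle.
- tape_mid (a point): Bystander, to be left alone: flat ring of paper tape, 90 mm across, 24 mm high, left of the jig. Point half-way up, in its middle.
- peg_box_mid (a point): Bystander, to be left alone: open wooden box 120 x 90 x 50 mm, right of the jig. Point half-way up, in its middle.
- spool_mid (a point): Bystander, to be left alone: wooden spool, 44 mm across, 46 mm tall, behind the jig. Point half-way up, in its middle.
Things that resemble listed ones, but are neither listed nor needed, are in the scene too. There is more than one size of the part that bears lid_centre; the job needs the smallest.

How it is judged (in metres and radians):
On the way, in this order (a step that is already met when the one before it is completed fails the run):
1. the catch is drawn back and the leaf still lies open (value of joint catch above 0.03 m and value of joint leaf below 0.3 rad), for 0.1 s.
2. the leaf has been swung past upright (value of joint leaf above 1.8 rad), for 0.1 s.
At the end, for the whole second after the job is handed in: The leaf lies closed (joint above 3.05 rad) and still, the catch is still drawn back by more than 30 mm, and the lid lies upside down (within 8 degrees) in the nest, its centre within 12 mm of the nest's centre sideways and not more than 6 mm above it (value of joint leaf above 3.05 rad and value of joint catch above 0.03 m and angle between lid_centre's own z axis and vertical above 3 rad and horizontal distance between lid_centre and nest_centre below 0.012 m and z of lid_centre in the frame of nest_centre below 0.006 m and velocity of joint leaf between -0.1 and 0.1 rad/s); the robot touches nothing.
It fails at once if the leaf is dropped or slammed (turns faster than 4 rad/s) (velocity of joint leaf above 4 rad/s or velocity of joint leaf below -4 rad/s).
It fails at once if the robot touches the lid (more than 1 N) (contact force between any of the fingers, the arm and lid above 1 N).
It fails at once if a bystander is moved by more than 30 mm (distance of any of paint_pot_mid, glue_mid, brush_mid, mug_mid, tape_mid, peg_box_mid, spool_mid from where it was at the start of the episode above 0.03 m).
It also fails if it takes over 64 s, if anything falls off the work surface, if the arm or the gripper's body presses on something with over 40 N, if the wrist force passes 120 N, or if a joint passes its speed limit or range.

### The arm

A 6-joint arm with a two-finger parallel gripper is mounted at the origin on the work surface. World frame = base frame: x ahead of the robot, y to its left, z up, the work surface at z = 0. Lengths are in m, angles in degrees, forces in N, time in s.
With the tool pointing down it reaches from about 0.4 to 0.825 m from the base axis. Payload 7 kg.
Tool frame: the origin (TCP) lies between the finger pads; the fingertips stand 22 mm ahead of it and the grasp point (between the pads) lies 3 mm ahead of it; z points along the fingers, y is the line along which they close (so a half turn about z gives the same grasp; the last joint's range is limited). The gripper opens to 88 mm and grips with 3 to 60 N. Pads are 19 mm wide; open, the fingers measure 130 mm over their backs; the gripper's body (78 mm by 193 mm) begins 47 mm behind the grasp point.
Start: joints at [16.507, 20.546, 0.682, 0, -70.136, -16.507], TCP at [0.675, -0, 0.249] pointing down, gripper open.
Joint ranges: [-176.03, 176.03], [-82.01, 121.73], [-58.28, 71.71], [-173.87, 95.51], [-174.79, -0.11], [-173.66, 173.66]. Speed limits (degrees/s): [136.94, 136.94, 172.46, 180, 180, 180].

### API

Orientations are given as [roll, pitch, yaw] about the fixed x, y, z axes, in that order (R = Rz(yaw) Ry(pitch) Rx(roll)).
In Python, from plant import ctrl gives the robot as it stands.
- The arm moves only by the tool apply_moves, never from a script. Its argument "targets" is a list of rows, each an object with "travel": the shift along the tool's x, y, z in mm, a list of three; "roll": the turn about the tool's z in degrees; "jaw": the finger opening in mm, from 0 to 87.6. In form: [{"travel": [tx, ty, tz], "roll": roll, "jaw": jaw}, ...]. A call has 1 to 10 rows; each row shifts and turns the commanded pose from where the row before left it, along the tool's axes as they then stand; what a row does not reach is not made up. A row lasts 1/10 s, in which the tool goes at most 50 mm and 8.59 degrees, less where a joint would pass 70% of its speed; a pose out of reach is approached as far as the arm can. A call with a gripper value outside its range is refused whole. The fingers move at their own pace and stop on an object; the grip force is fixed at half the most. Time passes only in rows, so rows that do not move let the fingers close. It gives the time, the measured TCP pose, the force, the opening and the grip force at its end, in the units of the state.
- ctrl.get_obs(): the state, without advancing time (a new reading comes with each control period).
- ctrl.snapshot(name): name is "scene" or "side" or "wrist"; returns the picture (384x512x3 uint8, red, green, blue); there is no depth.
- ctrl.calibration(name): a dict with "K" (3x3 intrinsics, pixels), "dist_coeffs" ([k1, k2, p1, p2, k3] as OpenCV has them; the pictures are not rectified), "extrinsics" (4x4, takes a point from camera to world coordinates); the wrist camera has in their place "hand_eye" (4x4, takes a point from camera to tool coordinates, whose origin is the TCP and whose axes are the flange's). Camera axes: x right, y down, z forward; pixel columns grow to the right and rows downward; lengths in m; the calibration is good to about 2 mm. A picture is of the moment at which its call begins: read the wrist's pose just before it. calibration takes no time and is no camera call.
- ctrl.close_job(): hands the job in; it is judged then, once.
The state is a dict: "clock": time; "joint_pos": joint angles; "qvel": joint speeds; "tau": joint torques, N m; "tool_pos": TCP position; "orientation": TCP orientation; "force": force on the tool from outside, world axes, zero at the start; "moment": the same for the moment, N m; "opening": finger opening in m; "gripper_force": force on a finger pad.
Only numpy, scipy, OpenCV 4.12 (cv2) and the standard library are available. Lean on these libraries where they do the work, as an engineer would, in place of code of your own. Each camera call takes 0.05 s, during which the arm holds its last target. There are 200 camera calls.

## Working session

There is one attempt and no reset: what is moved stays moved. The work goes in short steps, Python scripts to look and compute and a tool call to move; the robot and the scene stay as the last step left them, time stands still between calls to the robot, and variables do not carry over. Pictures are saved under pics/ and viewed, at most 10 in all, crops included, and the job is handed in when it is done.

Besides the shell and the picture viewer there is one more tool, called after "Emit:" as name(argument=value, ...) on one line, values as JSON. apply_moves: Moves the arm, as the interface text tells. Its arguments: {"type":"object","properties":{"targets":{"type":"array","items":{"type":"object","properties":{"travel":{"type":"array","items":{"type":"number"}},"roll":{"type":"number"},"jaw":{"type":"number"}}}}},"required":["targets"]}

```bash
ls; mkdir -p pics
python3 - <<'E'
from plant import ctrl
import cv2,numpy as np
o=ctrl.get_obs();print(o)
for n in("scene","side","wrist"):
    im=ctrl.snapshot(n);cv2.imwrite(f"pics/{n}0.png",im[:,:,::-1]);
    c=ctrl.calibration(n);print(n,{k:np.round(v,4).tolist() for k,v in c.items()})
a=cv2.imread("pics/scene0.png");cv2.imwrite("pics/scene0b.png",cv2.resize(a,(800,600),interpolation=cv2.INTER_CUBIC))
a=cv2.imread("pics/side0.png");cv2.imwrite("pics/side0b.png",cv2.resize(a,(800,600),interpolation=cv2.INTER_CUBIC))
E
```

```text
pics
{'clock': 0.0, 'joint_pos': array([ 1.65065855e+01,  2.05917355e+01,  6.32758400e-01, -2.19952438e-02,
       -7.01360994e+01, -1.65074145e+01]), 'qvel': array([ 0.02794588,  0.00904949,  0.05748212,  0.10248825,  0.01088667,
       -0.1079536 ]), 'tau': array([-8.00930356e-04, -5.82726967e+01,  2.93058443e+01,  6.99745238e+00,
        6.93249181e-03, -2.06530804e-04]), 'tool_pos': array([ 6.74530983e-01, -2.08100634e-05,  2.47605664e-01]), 'orientation': array([ 1.79902967e+02, -7.19331005e-03, -9.00083138e+01]), 'force': array([-0.4617367 , -0.65308679,  0.0693332 ]), 'moment': array([ 0.0008771 , -0.01310627,  0.02095599]), 'gripper_force': 0.0, 'opening': 0.08756415141545182}
scene {'K': [[461.5518, 0.0, 251.7632], [0.0, 461.5518, 196.352], [0.0, 0.0, 1.0]], 'dist_coeffs': [-0.1765, 0.0, 0.0, 0.0, 0.0], 'extrinsics': [[0.2276, 0.5997, -0.7671, 1.463], [0.9737, -0.1364, 0.1823, -0.1776], [0.0048, -0.7885, -0.615, 0.8638], [0.0, 0.0, 0.0, 1.0]]}
side {'K': [[457.1331, 0.0, 264.8321], [0.0, 457.1331, 191.8284], [0.0, 0.0, 1.0]], 'dist_coeffs': [-0.0472, 0.0, 0.0, 0.0, 0.0], 'extrinsics': [[0.7458, -0.4385, 0.5015, -0.1482], [-0.6661, -0.4829, 0.5684, -0.7342], [-0.0071, -0.758, -0.6523, 0.9838], [0.0, 0.0, 0.0, 1.0]]}
wrist {'K': [[292.1644, 0.0, 258.4488], [0.0, 292.1644, 195.8444], [0.0, 0.0, 1.0]], 'dist_coeffs': [-0.0171, 0.0, 0.0, 0.0, 0.0], 'hand_eye': [[-0.0002, -0.9659, -0.259, 0.0696], [1.0, -0.0, -0.0007, 0.0], [0.0006, -0.259, 0.9659, -0.1368], [0.0, 0.0, 0.0, 1.0]]}
```

View pics/scene0b.png

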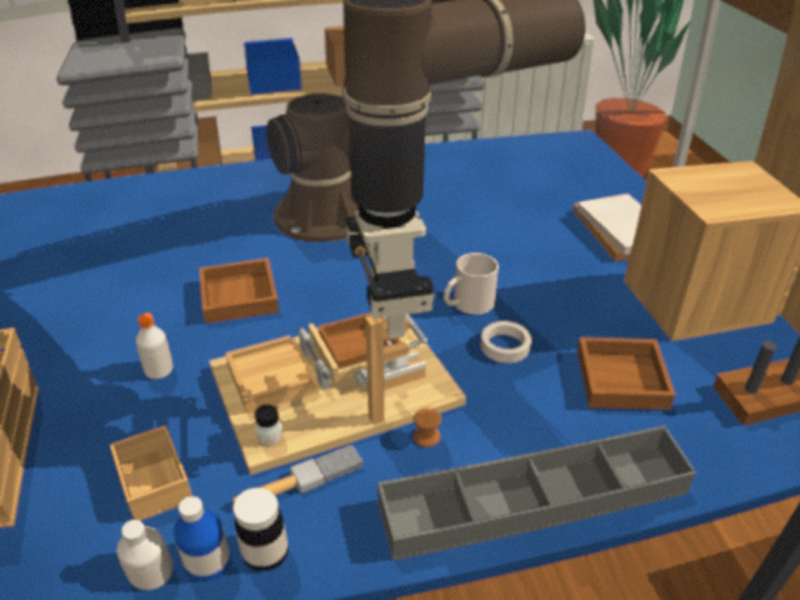

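View pics/side0b.png

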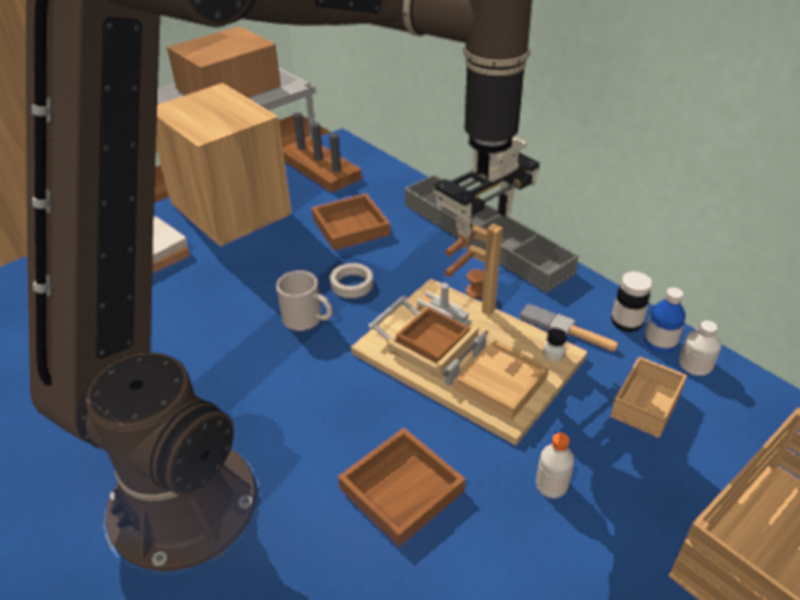

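```bash
cat > h.py <<'E'
import numpy as np,cv2
from scipy.optimize import least_squares
from scipy.spatial.transform import Rotation as R
from plant import ctrl
def proj(n,P,T=None):
    c=ctrl.calibration(n); E=np.array(c["extrinsics"]) if T is None else T@np.array(c["hand_eye"])
    W=np.linalg.inv(E); return cv2.projectPoints(np.atleast_2d(P).astype(float),cv2.Rodrigues(W[:3,:3])[0],W[:3,3],np.array(c["K"]),np.array(c["dist_coeffs"]))[0][:,0]
def j2w(p,P): 
    c,s=np.cos(p[2]),np.sin(p[2]); P=np.atleast_2d(P)/1000.
    return np.c_[p[0]+c*P[:,0]-s*P[:,1],p[1]+s*P[:,0]+c*P[:,1],P[:,2]]
def fit(obs):
    f=lambda p:np.concatenate([(proj(n,j2w(p,[q[0] for q in o]))-np.array([q[1] for q in o])).ravel() for n,o in obs.items()])
    r=least_squares(f,[0.65,0,0.1],loss='soft_l1'); return r.x,f(r.x)
E
python3 - <<'E'
from h import *
k=1/1.5625
B=dict(A=(-90,205,18),B=(170,205,18),C=(170,-165,18),D=(-90,-165,18))
obs={"side":[(B['A'],(353*k,348*k)),(B['B'],(432*k,281*k)),(B['C'],(587*k,353*k)),(B['D'],(517*k,437*k)),((155,50,223),(493*k,229*k))],
"scene":[(B['D'],(210*k,367*k)),(B['C'],(247*k,466*k)),(B['B'],(464*k,397*k)),((155,50,223),(374*k,321*k))]}
p,r=fit(obs);print(p,np.round(r,1))
np.save("p.npy",p)
pts=[B['A'],B['B'],B['C'],B['D'],(155,50,223),(68,93,150),(84,107,103.5),(84,112,103.5),(50,185,53.5),(-50,185,53.5),(0,0,53.5)]
for n,(x0,y0,x1,y1) in {"side":(215,135,385,290),"scene":(125,185,305,320)}.items():
    im=cv2.imread(f"pics/{n}0.png")[y0:y1,x0:x1]
    f=min(800/(x1-x0),600/(y1-y0)); f=int(f*10)/10
    im=cv2.resize(im,None,fx=f,fy=f,interpolation=cv2.INTER_CUBIC)
    for u in proj(n,j2w(p,pts)): cv2.circle(im,tuple(int(v) for v in ((u-[x0,y0]+.5)*f)),3,(0,255,0),1)
    cv2.imwrite(f"pics/{n}c.png",im);print(n,f,x0,y0,im.shape)
E
```

```text
[ 0.54109443 -0.09993645  0.19128251] [-0.6 -0.9 -0.2 -1.6  0.5 -0.9  0.2  1.   1.6 -0.6 -1.1 -4.5  0.2  0.3
  0.6 -0.3 -0.4 -1.6]
side 3.8 215 135 (589, 646, 3)
scene 4.4 125 185 (594, 792, 3)
```

View pics/sidec.png

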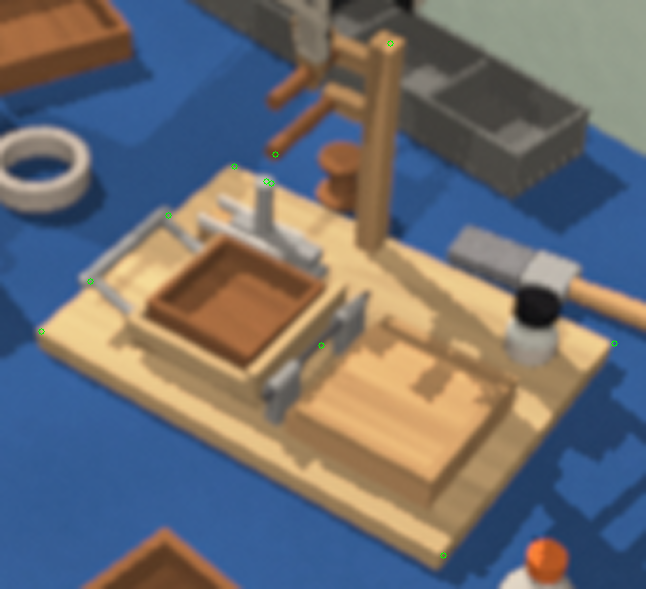

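Emit:
apply_moves(targets=[{"travel": [0,0,-50],"roll": 0,"jaw": 87},{"travel": [0,0,-50],"roll": 0,"jaw": 87},{"travel": [0,0,-50],"roll": 0,"jaw": 87},{"travel": [0,0,-50],"roll": 0,"jaw": 87},{"travel": [35,32,-30],"roll": 0,"jaw": 87},{"travel": [35,32,0],"roll": 0,"jaw": 87},{"travel": [35,32,0],"roll": 0,"jaw": 87},{"travel": [35,32,0],"roll": 0,"jaw": 87},{"travel": [35,32,0],"roll": 0,"jaw": 87},{"travel": [35,32,0],"roll": 0,"jaw": 87}])

```text
clock: 1.15
tool_pos: [0.4848, -0.2072, 0.4753]
orientation: [-180.0, 0.0, -90.0]
force: [-0.5, -1.7, 0.7]
opening: 0.0872
gripper_force: 0.0
```

Emit:
apply_moves(targets=[{"travel": [35,32,0],"roll": 0,"jaw": 87},{"travel": [35,32,0],"roll": 0,"jaw": 87},{"travel": [35,32,0],"roll": 0,"jaw": 87},{"travel": [35,32,0],"roll": 0,"jaw": 87},{"travel": [35,32,0],"roll": 0,"jaw": 87},{"travel": [35,32,0],"roll": 0,"jaw": 87},{"travel": [35,32,0],"roll": 0,"jaw": 87},{"travel": [35,32,0],"roll": 0,"jaw": 87},{"travel": [35,32,0],"roll": 0,"jaw": 87},{"travel": [35,32,0],"roll": 0,"jaw": 87}])

```text
clock: 2.15
tool_pos: [0.1648, -0.5573, 0.4752]
orientation: [-180.0, 0.0, -90.0]
force: [1.9, -0.9, 1.1]
opening: 0.0865
gripper_force: 0.0
```

Emit:
apply_moves(targets=[{"travel": [49,-9,0],"roll": 0,"jaw": 87},{"travel": [49,-9,0],"roll": 0,"jaw": 87},{"travel": [49,-9,0],"roll": 0,"jaw": 87},{"travel": [49,-9,0],"roll": 0,"jaw": 87},{"travel": [49,-9,0],"roll": 0,"jaw": 87},{"travel": [49,-9,0],"roll": 0,"jaw": 87},{"travel": [49,-9,0],"roll": 0,"jaw": 87},{"travel": [49,-9,0],"roll": 0,"jaw": 87}])

```text
clock: 2.95
tool_pos: [0.2234, -0.8834, 0.4306]
orientation: [-179.8, -2.8, -90.0]
force: [0.9, 0.1, -1.1]
opening: 0.087
gripper_force: 0.0
```

Emit:
apply_moves(targets=[{"travel": [49,-9,0],"roll": 0,"jaw": 87},{"travel": [49,-9,0],"roll": 0,"jaw": 87},{"travel": [49,-9,0],"roll": 0,"jaw": 87},{"travel": [49,-9,0],"roll": 0,"jaw": 87},{"travel": [49,-9,0],"roll": 0,"jaw": 87}])

```text
clock: 3.45
tool_pos: [0.2332, -0.9826, 0.3794]
orientation: [-178.3, -12.5, -90.2]
force: [0.6, 0.3, 0.1]
opening: 0.0868
gripper_force: 0.0
```

Emit:
apply_moves(targets=[{"travel": [49,-9,0],"roll": 0,"jaw": 87},{"travel": [49,-9,0],"roll": 0,"jaw": 87},{"travel": [49,-9,0],"roll": 0,"jaw": 87},{"travel": [49,-9,0],"roll": 0,"jaw": 87},{"travel": [49,-9,0],"roll": 0,"jaw": 87},{"travel": [49,-9,0],"roll": 0,"jaw": 87}])

```text
clock: 4.05
tool_pos: [0.2429, -1.0765, 0.3695]
orientation: [-176.6, -24.8, -90.8]
force: [-0.4, -0.5, 0.0]
opening: 0.0868
gripper_force: 0.0
```

Emit:
apply_moves(targets=[{"travel": [49,-7,0],"roll": 0,"jaw": 87},{"travel": [49,-7,0],"roll": 0,"jaw": 87},{"travel": [49,-7,0],"roll": 0,"jaw": 87},{"travel": [49,-7,0],"roll": 0,"jaw": 87},{"travel": [49,-7,0],"roll": 0,"jaw": 87},{"travel": [49,-7,0],"roll": 0,"jaw": 87}])

```text
clock: 4.65
tool_pos: [0.2398, -1.1423, 0.4198]
orientation: [-174.6, -37.3, -91.9]
force: [-0.9, 0.2, 0.3]
opening: 0.0871
gripper_force: 0.0
```

```bash
cat >> h.py <<'E'
def cur():
    o=ctrl.get_obs(); return np.array(o["tool_pos"]),R.from_euler('xyz',o["orientation"],degrees=True).as_matrix(),o
def rollneed(M,yaw):  # roll about tool z so tool y is along +-jig x direction (yaw)
    ex=np.array([np.cos(yaw),np.sin(yaw),0]); v=M.T@ex; a=np.degrees(np.arctan2(v[1],v[0]))-90
    return (a+90)%180-90
E
python3 - <<'E'
from h import *
p=np.load("p.npy");t,M,o=cur();yaw=p[2]
J=np.array([[np.cos(yaw),-np.sin(yaw),0],[np.sin(yaw),np.cos(yaw),0],[0,0,1]])
print("z in jig",J.T@M[:,2],"tool y in jig",J.T@M[:,1],"roll",rollneed(M,yaw),o["joint_pos"])
g=j2w(p,[84,111,93])[0]; z=M[:,2]; tcp=g-.003*z; pre=tcp-.14*z
print("tcp",tcp,"pre",pre)
rl=rollneed(M,yaw); M2=M@R.from_euler('z',rl,degrees=True).as_matrix()
print("after roll tool y jig",J.T@M2[:,1])
hi=pre+[0,0,.2]
print("to hi",M2.T@(hi-t)*1000,"hi->pre",M2.T@[0,0,-200])
E
```

```text
z in jig [-0.04276219 -0.60891302 -0.79208354] tool y in jig [-0.98333894  0.16585348 -0.07441212] roll -10.185873480714008 [-65.61315814  55.63945642  71.61672357  11.22819146 -70.01230785
  65.13930093]
tcp [0.60223791 0.02682678 0.09537625] pre [0.59190826 0.11165797 0.20626795]
after roll tool y jig [-0.99908528  0.02606229  0.03390224]
to hi [-931.20446043 -553.71165189 -723.08148953] hi->pre [-121.89410258   -6.78044727  158.41670774]
```

Emit:
apply_moves(targets=[{"travel": [0,0,0],"roll": -5.1,"jaw": 28},{"travel": [0,0,0],"roll": -5.1,"jaw": 28},{"travel": [-34,-20,-27],"roll": 0,"jaw": 28},{"travel": [-34,-20,-27],"roll": 0,"jaw": 28},{"travel": [-34,-20,-27],"roll": 0,"jaw": 28},{"travel": [-34,-20,-27],"roll": 0,"jaw": 28},{"travel": [-34,-20,-27],"roll": 0,"jaw": 28},{"travel": [-34,-20,-27],"roll": 0,"jaw": 28},{"travel": [-34,-20,-27],"roll": 0,"jaw": 28},{"travel": [-34,-20,-27],"roll": 0,"jaw": 28}])

```text
clock: 5.65
tool_pos: [0.3352, -0.8048, 0.4231]
orientation: [177.5, -37.6, -79.1]
force: [2.3, -0.3, 0.2]
opening: 0.0283
gripper_force: 0.0
```

Emit:
apply_moves(targets=[{"travel": [-34,-20,-27],"roll": 0,"jaw": 28},{"travel": [-34,-20,-27],"roll": 0,"jaw": 28},{"travel": [-34,-20,-27],"roll": 0,"jaw": 28},{"travel": [-34,-20,-27],"roll": 0,"jaw": 28},{"travel": [-34,-20,-27],"roll": 0,"jaw": 28},{"travel": [-34,-20,-27],"roll": 0,"jaw": 28},{"travel": [-34,-20,-27],"roll": 0,"jaw": 28},{"travel": [-34,-20,-27],"roll": 0,"jaw": 28},{"travel": [-34,-20,-27],"roll": 0,"jaw": 28},{"travel": [-34,-20,-27],"roll": 0,"jaw": 28}])

```text
clock: 6.65
tool_pos: [0.4619, -0.3445, 0.4232]
orientation: [177.5, -37.6, -79.2]
force: [1.2, -0.9, 0.6]
opening: 0.0275
gripper_force: 0.0
```

```bash
cat > st.py <<'E'
from h import *
import sys
p=np.load("p.npy");t,M,o=cur();yaw=p[2]
J=np.array([[np.cos(yaw),-np.sin(yaw),0],[np.sin(yaw),np.cos(yaw),0],[0,0,1]])
print("z in jig",J.T@M[:,2],"tool y in jig",J.T@M[:,1],"roll",rollneed(M,yaw),o["joint_pos"])
g=j2w(p,[float(a) for a in sys.argv[1:4]])[0]; z=M[:,2]; tcp=g-.003*z; pre=tcp-float(sys.argv[4])/1000*z
print("t",t,"tcp",tcp,"pre",pre, "now->pre",M.T@(pre-t)*1000, "now jig",J.T@(t+.003*z-[p[0],p[1],0])*1000)
E
python3 st.py 84 111 93 140
```

```text
z in jig [-0.04457865 -0.60963995 -0.79142396] tool y in jig [-0.99900351  0.02892709  0.03398825] roll -0.12462723504262385 [  1.96994122  -3.8118707  -30.47700371  41.67490834 -66.36224787
 -10.38901013]
t [ 0.46188422 -0.34445794  0.42320263] tcp [0.60224284 0.02682996 0.09537427] pre [0.59214352 0.11180941 0.20617363] now->pre [-468.14692616 -209.54940666  -95.79388816] now jig [-124.38722442 -226.83133964  420.82835339]
```

Emit:
apply_moves(targets=[{"travel": [-34,-20,-27],"roll": 0,"jaw": 28},{"travel": [-34,-20,-27],"roll": 0,"jaw": 28},{"travel": [-34,-20,-27],"roll": 0,"jaw": 28},{"travel": [-34,-20,-27],"roll": 0,"jaw": 28},{"travel": [-34,-20,-27],"roll": 0,"jaw": 28},{"travel": [-34,-20,-27],"roll": 0,"jaw": 28},{"travel": [-34,-20,-27],"roll": 0,"jaw": 28},{"travel": [-34,-20,-27],"roll": 0,"jaw": 28},{"travel": [-34,-20,-27],"roll": 0,"jaw": 28},{"travel": [-30,-20,-25],"roll": 0,"jaw": 28}])

```text
clock: 7.65
tool_pos: [0.5903, 0.1126, 0.4229]
orientation: [177.5, -37.6, -79.1]
force: [1.5, -0.0, 0.6]
opening: 0.028
gripper_force: 0.0
```

Emit:
apply_moves(targets=[{"travel": [-26,-1,34],"roll": 0,"jaw": 28},{"travel": [-26,-1,34],"roll": 0,"jaw": 28},{"travel": [-26,-1,34],"roll": 0,"jaw": 28},{"travel": [-27,-1,34],"roll": 0,"jaw": 28},{"travel": [-26,-1,34],"roll": 0,"jaw": 28},{"travel": [0,0,0],"roll": 0,"jaw": 28}])

```text
clock: 8.25
tool_pos: [0.5853, 0.1079, 0.2037]
orientation: [176.9, -37.8, -78.8]
force: [-0.6, -0.5, -0.5]
opening: 0.0279
gripper_force: 0.0
```

```bash
python3 st.py 84 111 93 140
python3 - <<'E'
from h import *
t,M,o=cur();T=np.eye(4);T[:3,:3]=M;T[:3,3]=t
im=ctrl.snapshot("wrist")[:,:,::-1].copy();cv2.imwrite("pics/w1.png",im);p=np.load("p.npy")
im=cv2.resize(im,(800,600),interpolation=cv2.INTER_CUBIC)
for u in proj("wrist",j2w(p,[(84,107,103.5),(84,115,103.5),(68,93,150),(68,93,198),(50,185,53.5),(-50,185,53.5)]),T): print(u*1.5625);cv2.circle(im,tuple(int(v*1.5625) for v in u),3,(0,255,0),1)
cv2.imwrite("pics/w1b.png",im)
E
```

```text
z in jig [-0.05248892 -0.61263622 -0.78862017] tool y in jig [-0.99861766  0.0300093   0.04315332] roll 0.15900592797680702 [ 44.86776104  23.22301166 -22.86970676  30.16286374 -72.48541234
 -51.45520205]
t [0.58530622 0.10791676 0.20370202] tcp [0.60226443 0.0268433  0.09536586] pre [0.59317259 0.11244512 0.20577268] now->pre [-1.03621292 -8.39407418 -3.89094152] now jig [ 82.76461805 193.8188432  201.33615769]
[390.68338871 288.63208315]
[390.9380484  300.72612357]
[421.99863592 226.88883952]
[430.83990493 165.87343868]
[444.39077211 430.42422397]
[595.11659784 426.24061717]
```

View pics/w1b.png

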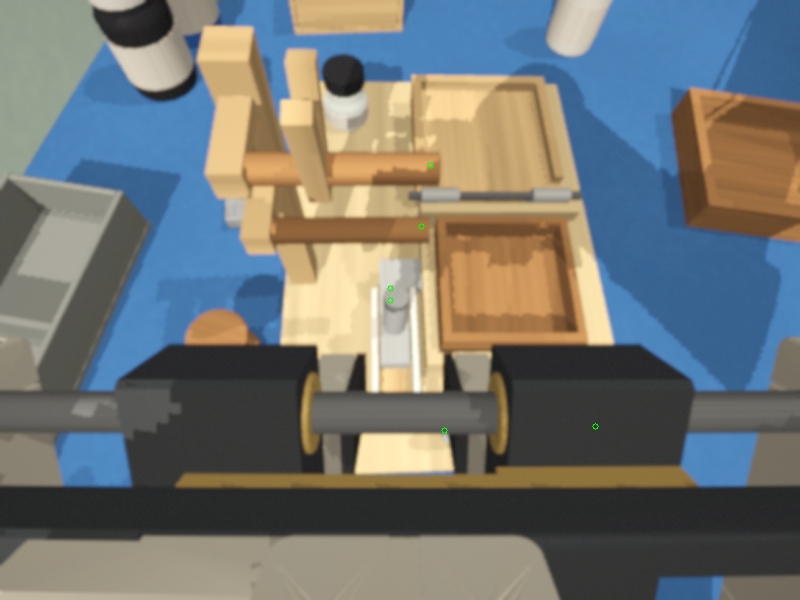

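Emit:
apply_moves(targets=[{"travel": [-1,-5,18],"roll": 0,"jaw": 28},{"travel": [0,0,24],"roll": 0,"jaw": 28},{"travel": [0,0,24],"roll": 0,"jaw": 28},{"travel": [0,0,20],"roll": 0,"jaw": 28},{"travel": [0,0,18],"roll": 0,"jaw": 28},{"travel": [0,0,17],"roll": 0,"jaw": 28},{"travel": [0,0,17],"roll": 0,"jaw": 28},{"travel": [0,0,0],"roll": 0,"jaw": 28}])

```text
clock: 9.1
tool_pos: [0.6031, 0.0269, 0.0998]
orientation: [177.6, -37.6, -79.3]
force: [0.1, 0.4, 1.0]
opening: 0.0282
gripper_force: 0.0
```

```bash
python3 st.py 81 110 92 0
python3 - <<'E'
from h import *
im=[]
for n in("wrist","side"):
    a=ctrl.snapshot(n)[:,:,::-1].copy();cv2.imwrite(f"pics/{n}2.png",a)
    im.append(cv2.resize(a[150:310,150:350] if n=="wrist" else a[130:250,230:380],(400,320),interpolation=cv2.INTER_CUBIC))
cv2.imwrite("pics/c2.png",np.hstack(im))
E
```

```text
z in jig [-0.04478981 -0.60980458 -0.79128518] tool y in jig [-0.99899139  0.02985787  0.03353679] roll -0.18210859832805681 [ 36.48172768  27.80129321 -33.73365327  39.52195845 -56.55523335
 -57.11664402]
t [0.60313442 0.02685706 0.09984805] tcp [0.59948821 0.02527845 0.09437386] pre [0.59948821 0.02527845 0.09437386] now->pre [-2.65140674  3.66676162  5.02778601] now jig [ 84.87983812 110.85659978  97.47419617]
```

View pics/c2.png

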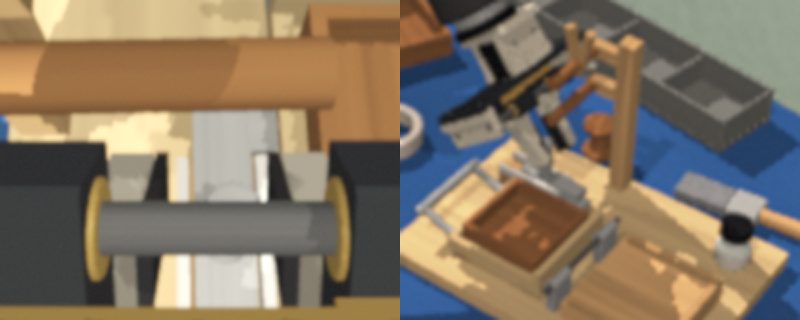

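Emit:
apply_moves(targets=[{"travel": [-2,3,5],"roll": 0,"jaw": 28},{"travel": [0,0,0],"roll": 0,"jaw": 10},{"travel": [0,0,0],"roll": 0,"jaw": 10},{"travel": [0,0,0],"roll": 0,"jaw": 10},{"travel": [0,0,0],"roll": 0,"jaw": 10}])

```text
clock: 9.7
tool_pos: [0.5996, 0.026, 0.094]
orientation: [177.5, -37.6, -79.2]
force: [-3.1, 0.9, 4.0]
opening: 0.0154
gripper_force: 30.0
```

Emit:
apply_moves(targets=[{"travel": [-4.7,0.2,-3.7],"roll": 0,"jaw": 10},{"travel": [-4.7,0.2,-3.7],"roll": 0,"jaw": 10},{"travel": [-4.7,0.2,-3.7],"roll": 0,"jaw": 10},{"travel": [-4.7,0.2,-3.7],"roll": 0,"jaw": 10},{"travel": [-4.7,0.2,-3.7],"roll": 0,"jaw": 10},{"travel": [-4.7,0.2,-3.7],"roll": 0,"jaw": 10},{"travel": [-4.7,0.2,-3.7],"roll": 0,"jaw": 10},{"travel": [-4.7,0.2,-3.7],"roll": 0,"jaw": 10},{"travel": [0,0,0],"roll": 0,"jaw": 10}])

```text
clock: 10.6
tool_pos: [0.5903, 0.0728, 0.0939]
orientation: [177.5, -37.7, -79.1]
force: [2.0, -3.6, 2.4]
opening: 0.0154
gripper_force: 30.0
```

```bash
python3 st.py 81 160 92 0
```

```text
z in jig [-0.04524885 -0.61018185 -0.79096817] tool y in jig [-0.99897493  0.02865173  0.03504528] roll -0.07333402376536924 [ 41.22195987  28.90407851 -31.99546544  36.25632262 -58.49574569
 -58.6769556 ]
t [0.5902572  0.07282635 0.09392859] tcp [0.58998343 0.07436789 0.0943729 ] pre [0.58998343 0.07436789 0.0943729 ] now->pre [-0.96806845  0.03615319 -1.30775635] now jig [ 80.97570387 158.43453341  91.5556867 ]
```

Emit:
apply_moves(targets=[{"travel": [-1.6,0.1,-1.2],"roll": 0,"jaw": 10},{"travel": [-1.6,0.1,-1.2],"roll": 0,"jaw": 10},{"travel": [-1.6,0.1,-1.2],"roll": 0,"jaw": 10},{"travel": [0,0,0],"roll": 0,"jaw": 10}])

```text
clock: 11.0
tool_pos: [0.5894, 0.074, 0.0939]
orientation: [177.3, -37.9, -79.2]
force: [28.4, -33.0, -8.4]
opening: 0.0156
gripper_force: 30.7
```

Emit:
apply_moves(targets=[{"travel": [0,0,0],"roll": 0,"jaw": 30},{"travel": [0,0,0],"roll": 0,"jaw": 30},{"travel": [0,0,0],"roll": 0,"jaw": 30},{"travel": [0,0,-20],"roll": 0,"jaw": 30},{"travel": [0,0,-40],"roll": 0,"jaw": 30},{"travel": [0,0,-50],"roll": 0,"jaw": 30},{"travel": [0,0,-50],"roll": 0,"jaw": 30},{"travel": [0,0,0],"roll": 0,"jaw": 30}])

```text
clock: 11.8
tool_pos: [0.5795, 0.1817, 0.2257]
orientation: [178.1, -37.3, -79.2]
force: [0.2, 0.2, 0.0]
opening: 0.0299
gripper_force: 0.0
```

Run:
```python
from h import *
p=np.load("p.npy");t,M,o=cur();print(t,o["force"])
print("up350",M.T@[0,0,350],"to side",M.T@(np.array([-.12,.62])@np.eye(2,3)-t*[1,1,0])*1000,"out50",M.T@(np.array([-.19,.98,0])*50))
im=[]
for n,(x0,y0,x1,y1) in {"side":(215,145,385,281),"scene":(190,150,360,286)}.items():
    a=ctrl.snapshot(n)[:,:,::-1].copy();cv2.imwrite(f"pics/{n}3.png",a)
    im.append(cv2.resize(a[y0:y1,x0:x1],(400,320),interpolation=cv2.INTER_CUBIC))
cv2.imwrite("pics/c3.png",np.hstack(im))
```

```text
[0.57945499 0.18169666 0.22571253] [0.15788623 0.22933658 0.01039473]
up350 [ 212.00629024    9.07034856 -278.33623852] to side [-446.61131028  615.96833107 -320.10693282] out50 [-39.71350134   1.15952585 -30.21164198]
```

View pics/c3.png

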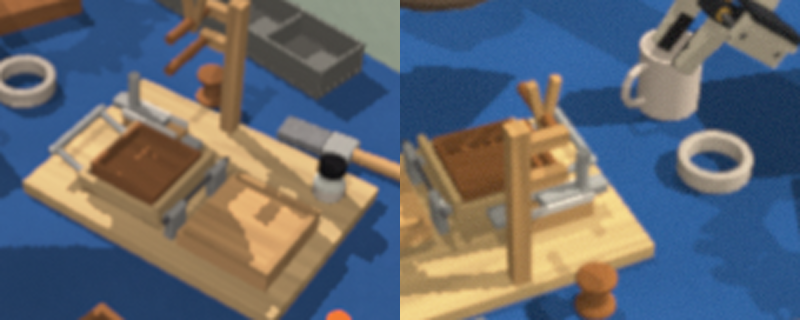

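Emit:
apply_moves(targets=[{"travel": [30,1,-40],"roll": 0,"jaw": 60},{"travel": [30,1,-40],"roll": 0,"jaw": 60},{"travel": [30,1,-40],"roll": 0,"jaw": 60},{"travel": [30,1,-40],"roll": 0,"jaw": 60},{"travel": [30,1,-40],"roll": 0,"jaw": 60},{"travel": [30,1,-40],"roll": 0,"jaw": 60},{"travel": [-26,36,-19],"roll": 0,"jaw": 60},{"travel": [-26,36,-19],"roll": 0,"jaw": 60},{"travel": [-26,36,-19],"roll": 0,"jaw": 60},{"travel": [-26,36,-19],"roll": 0,"jaw": 60}])

```text
clock: 12.9
tool_pos: [0.4166, 0.2843, 0.5209]
orientation: [177.4, -37.7, -79.1]
force: [1.8, 0.7, 0.8]
opening: 0.06
gripper_force: 0.0
```

Emit:
apply_moves(targets=[{"travel": [-26,36,-19],"roll": 0,"jaw": 60},{"travel": [-26,36,-19],"roll": 0,"jaw": 60},{"travel": [-26,36,-19],"roll": 0,"jaw": 60},{"travel": [-26,36,-19],"roll": 0,"jaw": 60},{"travel": [-26,36,-19],"roll": 0,"jaw": 60},{"travel": [-26,36,-19],"roll": 0,"jaw": 60},{"travel": [-26,36,-19],"roll": 0,"jaw": 60},{"travel": [-26,36,-19],"roll": 0,"jaw": 60},{"travel": [-26,36,-19],"roll": 0,"jaw": 60},{"travel": [-26,36,-19],"roll": 0,"jaw": 60}])

```text
clock: 13.9
tool_pos: [0.009, 0.5442, 0.5252]
orientation: [177.5, -37.7, -79.2]
force: [0.7, 0.6, 0.8]
opening: 0.06
gripper_force: 0.0
```

Emit:
apply_moves(targets=[{"travel": [-26,36,-19],"roll": 0,"jaw": 60},{"travel": [-26,36,-19],"roll": 0,"jaw": 60},{"travel": [-26,36,-19],"roll": 0,"jaw": 60},{"travel": [-39,1,-30],"roll": 0,"jaw": 60},{"travel": [-39,1,-30],"roll": 0,"jaw": 60},{"travel": [-39,1,-30],"roll": 0,"jaw": 60},{"travel": [-39,1,-30],"roll": 0,"jaw": 60},{"travel": [-39,1,-30],"roll": 0,"jaw": 60},{"travel": [-39,1,-30],"roll": 0,"jaw": 60},{"travel": [-39,1,-30],"roll": 0,"jaw": 60}])

```text
clock: 14.9
tool_pos: [-0.13, 0.741, 0.4006]
orientation: [179.5, -30.7, -79.4]
force: [-0.5, -1.2, 0.2]
opening: 0.0598
gripper_force: 0.0
```

Emit:
apply_moves(targets=[{"travel": [-43,1,-25],"roll": 0,"jaw": 60},{"travel": [-43,1,-25],"roll": 0,"jaw": 60},{"travel": [-44,1,-23],"roll": 0,"jaw": 60},{"travel": [-44,1,-22],"roll": 0,"jaw": 60},{"travel": [-45,1,-20],"roll": 0,"jaw": 60},{"travel": [-46,1,-18],"roll": 0,"jaw": 60}])

```text
clock: 15.5
tool_pos: [-0.149, 0.8292, 0.2975]
orientation: [-179.1, -22.1, -79.4]
force: [-0.2, -0.7, 0.2]
opening: 0.0603
gripper_force: 0.0
```

Emit:
apply_moves(targets=[{"travel": [-36,1,-34],"roll": 0,"jaw": 60},{"travel": [-36,1,-34],"roll": 0,"jaw": 60},{"travel": [-37,1,-33],"roll": 0,"jaw": 60},{"travel": [-37,1,-33],"roll": 0,"jaw": 60}])

```text
clock: 15.9
tool_pos: [-0.1596, 0.861, 0.3119]
orientation: [-178.1, -14.6, -79.2]
force: [0.2, 0.3, 0.7]
opening: 0.0597
gripper_force: 0.0
```

Works well; continue.

Emit:
apply_moves(targets=[{"travel": [-39,1,-30],"roll": 0,"jaw": 60},{"travel": [-40,1,-29],"roll": 0,"jaw": 60},{"travel": [-40,1,-28],"roll": 0,"jaw": 60},{"travel": [-41,1,-27],"roll": 0,"jaw": 60},{"travel": [-42,1,-26],"roll": 0,"jaw": 60}])

```text
clock: 16.4
tool_pos: [-0.1761, 0.9077, 0.322]
orientation: [-176.9, -5.4, -78.7]
force: [0.1, -0.6, 0.2]
opening: 0.0595
gripper_force: 0.0
```

Emit:
apply_moves(targets=[{"travel": [-44,2,-22],"roll": 0,"jaw": 60},{"travel": [-44,2,-22],"roll": 0,"jaw": 60},{"travel": [-44,2,-22],"roll": 0,"jaw": 60}])

```text
clock: 16.7
tool_pos: [-0.1901, 0.9393, 0.3276]
orientation: [-176.2, 0.4, -78.4]
force: [0.5, -0.4, 0.1]
opening: 0.0599
gripper_force: 0.0
```

Run:
```python
from h import *
p=np.load("p.npy").copy();t,M,o=cur();yaw=p[2]
J=np.array([[np.cos(yaw),-np.sin(yaw),0],[np.sin(yaw),np.cos(yaw),0],[0,0,1]])
print(t,o["orientation"],o["joint_pos"],"z jig",J.T@M[:,2],"x jig",J.T@M[:,0],"roll for y||jig x",rollneed(M,yaw))
for d in ([.45,.45,.5],[.5,.1,.5]): print(M.T@(np.array(d)-t)*1000)
```

```text
[-0.190084    0.9393376   0.32759578] [-176.21834592    0.43538292  -78.38877677] [ 114.39412132   55.39237554   71.63710431    3.94937532 -106.62070811
 -101.67962265] z jig [ 0.06586392  0.00833175 -0.99779383] x jig [ 0.01137099 -0.99990648 -0.00759879] roll for y||jig x 0.6529417012210956
[ 606.82567384 -539.0208891  -141.77837284]
[ 959.7165202  -517.77685926 -145.8700409 ]
```

Emit:
apply_moves(targets=[{"travel": [35,-18,-25],"roll": 0,"jaw": 60},{"travel": [35,-18,-25],"roll": 0,"jaw": 60},{"travel": [35,-18,-25],"roll": 0,"jaw": 60},{"travel": [35,-18,-25],"roll": 0,"jaw": 60},{"travel": [35,-18,-25],"roll": 0,"jaw": 60},{"travel": [42,-23,0],"roll": 0,"jaw": 60},{"travel": [42,-23,0],"roll": 0,"jaw": 60},{"travel": [42,-23,0],"roll": 0,"jaw": 60},{"travel": [42,-23,0],"roll": 0,"jaw": 60},{"travel": [42,-23,0],"roll": 0,"jaw": 60}])

```text
clock: 17.7
tool_pos: [0.0814, 0.5986, 0.4645]
orientation: [-176.2, 0.4, -78.4]
force: [-0.2, 0.2, 0.3]
opening: 0.06
gripper_force: 0.0
```

Emit:
apply_moves(targets=[{"travel": [42,-23,0],"roll": 0,"jaw": 60},{"travel": [42,-23,0],"roll": 0,"jaw": 60},{"travel": [42,-23,0],"roll": 0,"jaw": 60},{"travel": [42,-23,0],"roll": 0,"jaw": 60},{"travel": [42,-23,0],"roll": 0,"jaw": 60},{"travel": [42,-23,0],"roll": 0,"jaw": 60},{"travel": [42,-23,0],"roll": 0,"jaw": 60},{"travel": [42,-23,0],"roll": 0,"jaw": 60},{"travel": [42,-23,0],"roll": 0,"jaw": 60},{"travel": [42,-23,0],"roll": 0,"jaw": 60}])

```text
clock: 18.7
tool_pos: [0.3904, 0.233, 0.4776]
orientation: [-176.1, 0.4, -78.4]
force: [0.9, 0.5, 0.3]
opening: 0.0601
gripper_force: 0.0
```

Emit:
apply_moves(targets=[{"travel": [0,0,0],"roll": 8.5,"jaw": 60},{"travel": [0,0,0],"roll": 8.5,"jaw": 60},{"travel": [0,0,0],"roll": 8.5,"jaw": 60},{"travel": [0,0,0],"roll": 8.5,"jaw": 60},{"travel": [0,0,0],"roll": 8.5,"jaw": 60},{"travel": [0,0,0],"roll": 8.5,"jaw": 60},{"travel": [0,0,0],"roll": 8.5,"jaw": 60},{"travel": [0,0,0],"roll": 8.5,"jaw": 60},{"travel": [0,0,0],"roll": 8.5,"jaw": 60},{"travel": [0,0,0],"roll": 8.5,"jaw": 60}])

```text
clock: 19.7
tool_pos: [0.3896, 0.2348, 0.4771]
orientation: [179.9, 3.9, -163.8]
force: [-0.3, -0.7, 0.2]
opening: 0.0604
gripper_force: 0.0
```

```bash
python3 st.py -3 187 53.5 150
```

```text
z in jig [ 0.06721994  0.00744723 -0.99771039] tool y in jig [-0.09213885  0.99574542  0.00122478] roll -84.70131543287624 [  58.19559998   -7.21035809   -3.72253591    2.538773    -90.55481887
 -131.86203501]
t [0.38964162 0.23482135 0.47710064] tcp [0.50240332 0.08302227 0.05649313] pre [0.4927166  0.0800086  0.20614969] now->pre [ -37.21291939 -177.79950594  273.87660004] now jig [-84.84529545 357.46849545 474.10750993]
```

Emit:
apply_moves(targets=[{"travel": [0,0,0],"roll": 5.3,"jaw": 36},{"travel": [-7,-22,34],"roll": 0,"jaw": 36},{"travel": [-7,-22,34],"roll": 0,"jaw": 36},{"travel": [-7,-22,34],"roll": 0,"jaw": 36},{"travel": [-7,-22,34],"roll": 0,"jaw": 36},{"travel": [-7,-22,34],"roll": 0,"jaw": 36},{"travel": [-7,-22,34],"roll": 0,"jaw": 36},{"travel": [-7,-22,34],"roll": 0,"jaw": 36},{"travel": [-7,-22,34],"roll": 0,"jaw": 36},{"travel": [0,0,0],"roll": 0,"jaw": 36}])

```text
clock: 20.7
tool_pos: [0.4947, 0.0756, 0.2036]
orientation: [179.7, 3.4, -168.9]
force: [-0.6, -0.3, 0.1]
opening: 0.0362
gripper_force: 0.0
```

```bash
python3 st.py -3 187 53.5 150
python3 - <<'E'
from h import *
t,M,o=cur();T=np.eye(4);T[:3,:3]=M;T[:3,3]=t
im=ctrl.snapshot("wrist")[:,:,::-1].copy();cv2.imwrite("pics/w4.png",im);p=np.load("p.npy")
im=cv2.resize(im,(800,600),interpolation=cv2.INTER_CUBIC)
for u in proj("wrist",j2w(p,[(42,187,53.5),(-48,187,53.5),(-3,187,53.5),(65,95,150),(81,160,103)]),T): cv2.circle(im,tuple(int(v*1.5625) for v in u),3,(0,255,0),1)
cv2.imwrite("pics/w4b.png",im)
E
```

```text
z in jig [ 0.0595988   0.00457821 -0.99821191] tool y in jig [-0.00335683  0.99998475  0.00438592] roll -89.80732507747246 [  31.97881133    4.05773764  -27.60052901    1.19545146  -55.06368093
 -111.49086168]
t [0.49469881 0.07562392 0.20357236] tcp [0.50242413 0.08303507 0.05649464] pre [0.49377792 0.08066124 0.20622642] now->pre [-0.22753235  5.13190867 -2.62268137] now jig [-11.9934114  181.19274258 200.57772305]
```

View pics/w4b.png

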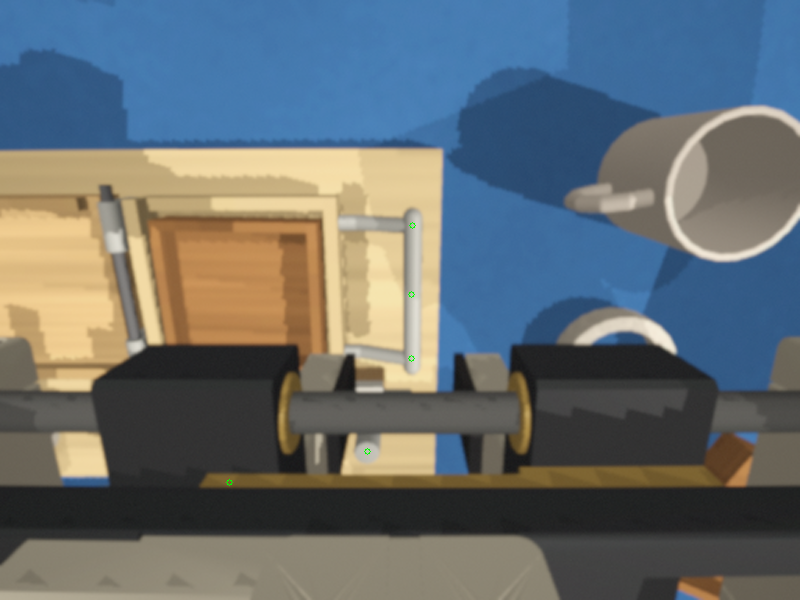

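Emit:
apply_moves(targets=[{"travel": [0,5.6,24],"roll": 0,"jaw": 36},{"travel": [0,0,30],"roll": 0,"jaw": 36},{"travel": [0,0,30],"roll": 0,"jaw": 36},{"travel": [0,0,25],"roll": 0,"jaw": 36},{"travel": [0,0,15],"roll": 0,"jaw": 36},{"travel": [0,0,10],"roll": 0,"jaw": 36},{"travel": [0,0,10],"roll": 0,"jaw": 36},{"travel": [0,0,0],"roll": 0,"jaw": 36},{"travel": [0,0,0],"roll": 0,"jaw": 36}])

```text
clock: 21.65
tool_pos: [0.5043, 0.0867, 0.0649]
orientation: [179.6, 3.8, -168.7]
force: [-0.1, 0.5, -0.6]
opening: 0.0359
gripper_force: 0.0
```

```bash
python3 st.py -3 187.5 56 0
```

```text
z in jig [ 0.0665456   0.00651272 -0.99776213] tool y in jig [-0.00632433  0.99996136  0.00610527] roll -89.63683518066671 [  32.54712552   15.05105199  -36.57519675    1.85489812  -34.70200573
 -112.72789173]
t [0.50434281 0.08668669 0.06491963] tcp [0.50230971 0.08351629 0.05899329] pre [0.50230971 0.08351629 0.05899329] now->pre [ 3.00365591 -2.745685    5.72238995] now jig [ -0.40122674 190.22604388  61.92634323]
```

Emit:
apply_moves(targets=[{"travel": [3,-2.5,5.5],"roll": 0,"jaw": 36},{"travel": [0,0,0],"roll": 0,"jaw": 36},{"travel": [0,0,0],"roll": 0,"jaw": 5},{"travel": [0,0,0],"roll": 0,"jaw": 5},{"travel": [0,0,0],"roll": 0,"jaw": 5},{"travel": [0,0,0],"roll": 0,"jaw": 5}])

```text
clock: 22.25
tool_pos: [0.5019, 0.0828, 0.0587]
orientation: [179.7, 3.7, -168.7]
force: [4.4, -5.7, -0.7]
opening: 0.0107
gripper_force: 30.0
```

```bash
python3 st.py -3 187.5 56 0
```

```text
z in jig [ 0.06529602  0.00545169 -0.99785105] tool y in jig [-0.00618452  0.99996808  0.00505856] roll -89.64489287808556 [  32.31965677   15.41880657  -37.27105446    1.93073962  -33.72418685
 -112.58742884]
t [0.5019223  0.0828301  0.05865647] tcp [0.50231279 0.08352013 0.05899355] pre [0.50231279 0.08352013 0.05899355] now->pre [-0.53898268  0.60171221 -0.29947579] now jig [ -3.51454624 186.89679149  55.6629135 ]
```

Run:
```python
from h import *
p=np.load("p.npy");t,M,o=cur();yaw=p[2]
J=np.array([[np.cos(yaw),-np.sin(yaw),0],[np.sin(yaw),np.cos(yaw),0],[0,0,1]])
k=1/1.5625
f=lambda q:np.r_[proj("side",[q])[0]-np.array([555,470])*k,proj("scene",[q])[0]-np.array([155,350])*k]
r=least_squares(f,[.5,-.3,.06]);print("glue jig",J.T@(r.x-[p[0],p[1],0])*1000,r.fun)
th=np.r_[np.arange(0,3.11,.1),3.1416]
pos=np.c_[0*th,185*np.cos(th),185*np.sin(th)]
d=np.diff(pos,axis=0)@(M.T@J).T
for a,b in zip(th[1:],d): print(round(a,2),np.round(b,1).tolist())
```

```text
glue jig [-125.48786739 -251.68595025   41.56967846] [-0.64574818 -0.33054967 -0.72743551  0.3683927 ]
0.1 [-1.2, -0.8, -18.4]
0.2 [-1.2, -2.7, -18.3]
0.3 [-1.1, -4.5, -17.9]
0.4 [-1.1, -6.3, -17.4]
0.5 [-1.0, -8.0, -16.7]
0.6 [-1.0, -9.6, -15.8]
0.7 [-0.9, -11.1, -14.8]
0.8 [-0.8, -12.5, -13.6]
0.9 [-0.7, -13.8, -12.3]
1.0 [-0.6, -15.0, -10.8]
1.1 [-0.5, -16.0, -9.3]
1.2 [-0.4, -16.8, -7.6]
1.3 [-0.3, -17.5, -5.9]
1.4 [-0.2, -18.0, -4.1]
1.5 [-0.0, -18.3, -2.3]
1.6 [0.1, -18.5, -0.5]
1.7 [0.2, -18.4, 1.4]
1.8 [0.3, -18.2, 3.2]
1.9 [0.4, -17.8, 5.0]
2.0 [0.5, -17.2, 6.7]
2.1 [0.7, -16.5, 8.4]
2.2 [0.8, -15.5, 10.0]
2.3 [0.8, -14.4, 11.5]
2.4 [0.9, -13.2, 12.9]
2.5 [1.0, -11.9, 14.1]
2.6 [1.1, -10.4, 15.3]
2.7 [1.1, -8.8, 16.2]
2.8 [1.2, -7.1, 17.0]
2.9 [1.2, -5.4, 17.6]
3.0 [1.2, -3.6, 18.1]
3.1 [1.2, -1.8, 18.4]
3.14 [0.5, -0.2, 7.7]
```

Emit:
apply_moves(targets=[{"travel": [-1.2,-0.8,-18.4],"roll": 0,"jaw": 5},{"travel": [-1.2,-2.7,-18.3],"roll": 0,"jaw": 5},{"travel": [-1.1,-4.5,-17.9],"roll": 0,"jaw": 5},{"travel": [-1.1,-6.3,-17.4],"roll": 0,"jaw": 5},{"travel": [-1.0,-8.0,-16.7],"roll": 0,"jaw": 5}])

```text
clock: 22.75
tool_pos: [0.5059, 0.0613, 0.1477]
orientation: [179.6, 3.8, -168.7]
force: [2.4, 1.7, -5.9]
opening: 0.0106
gripper_force: 30.0
```

```bash
python3 st.py -3 164.4 144.4 0
```

```text
z in jig [ 0.06562012  0.00738607 -0.99781734] tool y in jig [-0.00558965  0.99995964  0.00703433] roll -89.67904342245271 [  29.61622374    8.25504594  -31.11620296    1.09754069  -46.93349254
 -109.07311592]
t [0.50588951 0.06126088 0.14766159] tcp [0.50670466 0.06083556 0.14739345] pre [0.50670466 0.06083556 0.14739345] now->pre [-0.6973321  -0.57842461  0.31053252] now jig [ -3.71942857 164.9725402  144.66813761]
```

Tracking well, low force. Continue.

Emit:
apply_moves(targets=[{"travel": [-1.0,-9.6,-15.8],"roll": 0,"jaw": 5},{"travel": [-0.9,-11.1,-14.8],"roll": 0,"jaw": 5},{"travel": [-0.8,-12.5,-13.6],"roll": 0,"jaw": 5},{"travel": [-0.7,-13.8,-12.3],"roll": 0,"jaw": 5},{"travel": [-0.6,-15.0,-10.8],"roll": 0,"jaw": 5},{"travel": [-0.5,-16.0,-9.3],"roll": 0,"jaw": 5},{"travel": [-0.4,-16.8,-7.6],"roll": 0,"jaw": 5},{"travel": [-0.3,-17.5,-5.9],"roll": 0,"jaw": 5},{"travel": [-0.2,-18.0,-4.1],"roll": 0,"jaw": 5}])

```text
clock: 23.65
tool_pos: [0.5314, -0.0674, 0.2425]
orientation: [179.6, 3.9, -168.7]
force: [-1.0, 3.1, 4.3]
opening: 0.011
gripper_force: 30.0
```

Emit:
apply_moves(targets=[{"travel": [0,-18.3,-2.3],"roll": 0,"jaw": 5},{"travel": [0.1,-18.5,-0.5],"roll": 0,"jaw": 5},{"travel": [0.2,-18.4,1.4],"roll": 0,"jaw": 5},{"travel": [0.3,-18.2,3.2],"roll": 0,"jaw": 5},{"travel": [0.4,-17.8,5.0],"roll": 0,"jaw": 5},{"travel": [0.5,-17.2,6.7],"roll": 0,"jaw": 5}])

```text
clock: 24.25
tool_pos: [0.5519, -0.1744, 0.2269]
orientation: [179.7, 3.8, -168.7]
force: [0.3, 1.1, 0.3]
opening: 0.0111
gripper_force: 30.0
```

Run:
```python
from h import *
t,M,o=cur();th=2.0
print(o["force"],o["opening"])
p=np.load("p.npy");yaw=p[2];c,s=np.cos(yaw),np.sin(yaw);J=np.array([[c,-s,0],[s,c,0],[0,0,1]])
print(J.T@(t+.003*M[:,2]-[p[0],p[1],0])*1000, [1.9+185*np.cos(th),55.7+185*np.sin(th)])
im=[]
for n,(x0,y0,x1,y1) in {"side":(215,105,415,265),"scene":(100,130,300,290)}.items():
    a=ctrl.snapshot(n)[:,:,::-1].copy()
    im.append(cv2.resize(a[y0:y1,x0:x1],(400,320),interpolation=cv2.INTER_CUBIC))
cv2.imwrite("pics/c5.png",np.hstack(im))
```

```text
[0.33167338 1.11556951 0.25706462] 0.011070330446426564
[ -3.37920693 -75.13982907 223.94833236] [np.float64(-75.08716476122135), np.float64(223.92002396275115)]
```

View pics/c5.png

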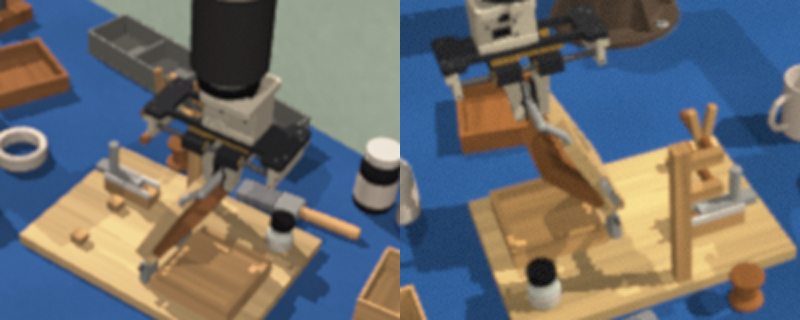

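Emit:
apply_moves(targets=[{"travel": [0.7,-16.5,8.4],"roll": 0,"jaw": 5},{"travel": [0.8,-15.5,10.0],"roll": 0,"jaw": 5},{"travel": [0.8,-14.4,11.5],"roll": 0,"jaw": 5},{"travel": [0.9,-13.2,12.9],"roll": 0,"jaw": 5},{"travel": [1.0,-11.9,14.1],"roll": 0,"jaw": 5},{"travel": [1.1,-10.4,15.3],"roll": 0,"jaw": 5},{"travel": [1.1,-8.8,16.2],"roll": 0,"jaw": 5},{"travel": [1.2,-7.1,17.0],"roll": 0,"jaw": 5}])

```text
clock: 25.15
tool_pos: [0.57, -0.2703, 0.1188]
orientation: [179.7, 3.8, -168.7]
force: [1.1, 1.7, 1.0]
opening: 0.0111
gripper_force: 30.0
```

Emit:
apply_moves(targets=[{"travel": [0.6,-2.9,8.7],"roll": 0,"jaw": 5},{"travel": [0.6,-2.5,8.9],"roll": 0,"jaw": 5},{"travel": [0.6,-2.0,9.0],"roll": 0,"jaw": 5},{"travel": [0.6,-1.6,9.1],"roll": 0,"jaw": 5},{"travel": [0.6,-1.0,9.2],"roll": 0,"jaw": 5},{"travel": [0.6,-0.8,9.2],"roll": 0,"jaw": 5},{"travel": [0,0,0],"roll": 0,"jaw": 5}])

```text
clock: 25.85
tool_pos: [0.572, -0.2803, 0.065]
orientation: [179.7, 3.7, -168.7]
force: [1.4, -6.6, -2.0]
opening: 0.0108
gripper_force: 30.0
```

```bash
python3 st.py -3.5 -183.1 55.7 0
```

```text
z in jig [ 0.06535693  0.00554837 -0.99784653] tool y in jig [-0.00596874  0.99996883  0.00516923] roll -89.65728156916612 [ -9.53548096  25.2315567  -17.90383049  -2.33843419 -43.48877155
 -67.52329571]
t [ 0.57198466 -0.28026893  0.06504297] tcp [ 0.57227957 -0.28041596  0.05869354] pre [ 0.57227957 -0.28041596  0.05869354] now->pre [ 0.15528669 -0.2347934   6.35173763] now jig [  -3.76157958 -182.89958328   62.04942691]
```

Emit:
apply_moves(targets=[{"travel": [0,0,2],"roll": 0,"jaw": 5},{"travel": [0,0,2],"roll": 0,"jaw": 5},{"travel": [0,0,2],"roll": 0,"jaw": 5},{"travel": [0,0,1],"roll": 0,"jaw": 5},{"travel": [0,0,0],"roll": 0,"jaw": 5}])

```text
clock: 26.35
tool_pos: [0.5721, -0.2804, 0.0589]
orientation: [179.7, 3.7, -168.7]
force: [0.5, -9.3, -1.1]
opening: 0.011
gripper_force: 30.0
```

```bash
python3 st.py -3.5 -183.1 55.7 0
```

```text
z in jig [ 0.06510753  0.00527747 -0.9978643 ] tool y in jig [-0.00590811  0.99997053  0.00490313] roll -89.66076850160823 [ -9.53803429  25.67929432 -18.17549821  -2.34107095 -42.7774518
 -67.50121578]
t [ 0.5720618  -0.2804313   0.05885461] tcp [ 0.57228015 -0.28041502  0.05869359] pre [ 0.57228015 -0.28041502  0.05869359] now->pre [-0.20637571 -0.02760606  0.17469697] now jig [  -3.71747141 -183.07446752   55.86101658]
```

Emit:
apply_moves(targets=[{"travel": [0,0,1],"roll": 0,"jaw": 5},{"travel": [0,0,1],"roll": 0,"jaw": 5},{"travel": [0,0,0],"roll": 0,"jaw": 5}])

```text
clock: 26.65
tool_pos: [0.5721, -0.2804, 0.0569]
orientation: [179.7, 3.7, -168.7]
force: [0.4, -9.5, -1.0]
opening: 0.0111
gripper_force: 30.0
```

Emit:
apply_moves(targets=[{"travel": [0,0,1],"roll": 0,"jaw": 5},{"travel": [0,0,1],"roll": 0,"jaw": 5},{"travel": [0,0,1],"roll": 0,"jaw": 5},{"travel": [0,0,0],"roll": 0,"jaw": 5}])

```text
clock: 27.05
tool_pos: [0.5722, -0.2805, 0.055]
orientation: [179.7, 3.7, -168.7]
force: [-2.3, -7.7, 7.5]
opening: 0.0111
gripper_force: 30.0
```

Run:
```python
from h import *
im=[]
for n,(x0,y0,x1,y1) in {"side":(255,165,405,285),"scene":(110,170,260,290)}.items():
    a=ctrl.snapshot(n)[:,:,::-1].copy()
    im.append(cv2.resize(a[y0:y1,x0:x1],(400,320),interpolation=cv2.INTER_CUBIC))
cv2.imwrite("pics/c6.png",np.hstack(im))
```

```text
(no output)
```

View pics/c6.png

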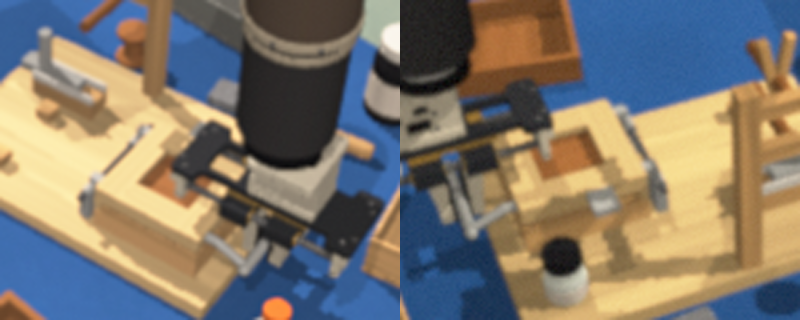

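Emit:
apply_moves(targets=[{"travel": [0,0,0],"roll": 0,"jaw": 32},{"travel": [0,0,0],"roll": 0,"jaw": 32},{"travel": [0,0,0],"roll": 0,"jaw": 32},{"travel": [0,0,-15],"roll": 0,"jaw": 32},{"travel": [0,0,-30],"roll": 0,"jaw": 32},{"travel": [0,0,-50],"roll": 0,"jaw": 32},{"travel": [0,0,-50],"roll": 0,"jaw": 32},{"travel": [0,0,-50],"roll": 0,"jaw": 32},{"travel": [0,0,-50],"roll": 0,"jaw": 32},{"travel": [0,0,0],"roll": 0,"jaw": 32}])

```text
clock: 28.15
tool_pos: [0.5594, -0.2853, 0.3087]
orientation: [-179.9, 4.4, -168.6]
force: [0.0, -0.4, 1.2]
opening: 0.0319
gripper_force: 0.0
```

Run:
```python
from h import *
p=np.load("p.npy");t,M,o=cur();T=np.eye(4);T[:3,:3]=M;T[:3,3]=t;print(o["force"])
im=[]
pts=j2w(p,[(-53,-183,53.5),(47,-183,53.5),(81,160,103.5)])
for n in("side","wrist"):
    a=ctrl.snapshot(n)[:,:,::-1].copy()
    for u in proj(n,pts,None if n=="side" else T): cv2.circle(a,tuple(int(round(v)) for v in u),1,(0,255,0),-1)
    a=a[155:290,215:395] if n=="side" else a[60:360]
    im.append(cv2.resize(a,(400,300),interpolation=cv2.INTER_CUBIC))
cv2.imwrite("pics/c7.png",np.hstack(im))
```

```text
[ 0.04014584 -0.4005385   1.16310609]
```

View pics/c7.png

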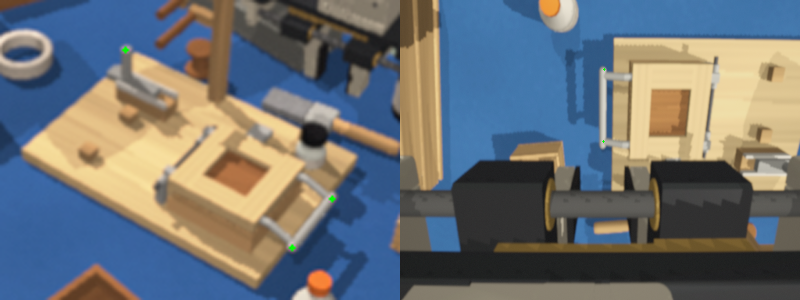

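The leaf lies closed, with its bar on the predicted closed position. The lid's bottom shows flat through the window, the knob sits at the drawn-back position, and the bystanders are in place.

```bash
python3 -c "
from plant import ctrl
print(ctrl.close_job())"
```

```text
the job is handed in; nothing more can be done
None
```

I drew the catch fully back, guided the leaf over until it lay closed on the nest with the lid upside down inside, and handed the job in at about 28 s; the cameras showed everything in place, but the hand-in returned no verdict.

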